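# Build up a bayonet filter stack on its vacuum mount

## Robot

A 6-joint arm with a two-finger parallel gripper is mounted at the origin on the work surface. World frame = base frame: x ahead of the robot, y to its left, z up, the work surface at z = 0. Lengths are in m, angles in rad, forces in N, time in s.
With the tool pointing down it reaches from about 0.275 to 0.825 m from the base axis. Payload 4.9 kg.
Tool frame: the origin (TCP) lies midway between the tips of the shut fingers; the grasp point (between the pads) lies 19 mm behind it (bot.grip_depth is the distance from the TCP to the grasp point, in m); y points along the fingers, x is the direction in which the jaws open and shut, and the axes are right-handed (so a half turn about y gives the same grasp; the last joint's range is limited). The gripper opens to 85 mm and grips with 20 to 120 N. Pads are 22 mm wide; open, the fingers measure 114 mm over their backs; the gripper's body (76 mm by 85 mm) begins 54 mm behind the grasp point. The pads swing forward as they close: fully open they stand 13 mm farther back than shut.
Start: joints at [-1.414, 0.326, -0.193, 1.052, 0, 1.437], TCP at [0.158, -0.527, 0.231] pointing down, gripper open.
Joint ranges: [-2.65, 2.65], [-0.97, 1.79], [-1.3, 1.35], [-1.93, 2.1], [-1.47, 1.37], [-3.14, 3.14]. Speed limits (rad/s): [2.57, 2.57, 3.14, 3.14, 3.14, 3.14].

## Interface

Orientations are given as a unit quaternion [w, x, y, z].
In Python, from cell import bot gives the robot as it stands. Calls block until the motion is done:
- bot.move_pose(position, orientation): joint-space move of the TCP to a pose.
- bot.move_linear(position, speed=0.15, rotation=None, until_force=None): straight line of the TCP; rotation=None keeps the orientation; speed is the mean speed in m/s. With until_force (N) it stops when the force on the tool has changed by that much, and returns True; else False.
- bot.goto_joints(angles): joint-space move.
- bot.set_gripper(opening, grasp_force=None): opening from 0.0 (shut) to 1.0 (fully open); grasp_force is the grip in N (None keeps the last); returns when the fingers have stopped.
- bot.wait(seconds).
- bot.solve_ik(position, orientation): joint angles nearest the present ones, or None.
- bot.camera(name): name is "scene" or "top" or "wrist"; returns the picture (480x640x3 uint8, red, green, blue); there is no depth.
- bot.calibration(name): a dict with "mtx" (3x3 intrinsics, pixels), "extrinsics" (4x4, takes a point from world to camera coordinates); the wrist camera has in their place "hand_eye" (4x4, takes a point from camera to tool coordinates, whose origin is the TCP and whose axes are the tool frame's). Camera axes: x right, y down, z forward; pixel columns grow to the right and rows downward; lengths in m; the calibration is good to about 2 mm. The wrist camera is an equidistant fisheye: a pixel r from the principal point sees the ray r / f radians off the axis. A picture is of the moment at which its call begins: read the wrist's pose just before it. calibration takes no time and is no camera call.
A pose or a line that the arm cannot do raises bot.PlanningError and nothing moves.
- bot.close_job(): hands the job in, once; it reports no verdict.
Trained networks look in the newest picture that a camera, given by its name, has taken for a name from the list of things; names that differ only in an ending like _2 or _b are one class to them, and where a whole thing is asked for, a point or a joint stands for the part that bears it (a point fixed in the world has none). Each returns a list of dicts, best first, with "confidence" (0 to 1); they miss things now and then, are a little off and sometimes report something else, mostly with a low value. They report only what shows in the picture. A call takes as long as a camera call. They do not tell look-alikes from the thing itself.
- bot.search_frame(camera, thing): "bbox" ([left, top, width, height] in pixels, round what is visible of it).
Readings, each from a call of its own:
- bot.read_clock(): time.
- bot.read_joint_positions(): joint angles.
- bot.read_joint_vel(): joint speeds.
- bot.read_joint_efforts(): joint torques, N m.
- bot.read_position(): TCP position.
- bot.read_tool_rot(): TCP orientation.
- bot.read_ft_force(): force on the tool from outside, world axes, zero at the start.
- bot.read_moment(): the same for the moment, N m.
- bot.read_gripper_width(): opening from 0.0 (shut) to 1.0 (fully open).
Only numpy, scipy, OpenCV 4.12 (cv2) and the standard library are available. Lean on these libraries where they do the work, as an engineer would, in place of code of your own. Each camera call takes 0.05 s, during which the arm holds its last target.

## Task

Shut the vacuum valve first, then unlock the dust cap from the mount and lay it bar side up, in the middle of the small white tray. Build the filter stack on the mount: all the filter stages that are there, in any order, then the open-topped reservoir on top, each one set down crosswise and turned a quarter turn clockwise until it is locked home. Only when all of it is locked, open the valve fully; leave the other glassware and bottles where they are.

Things in the scene. Friction and masses are not known exactly. Their poses are not given: they have to be found in the camera images.
- manifold: Fixed round aluminium pedestal carrying the bayonet mount, 58 mm across, on a steel flange 94 mm across and 10 mm high. Origin under its centre, on the bench. A steel outlet pipe (top 35 mm above the bench) leads along its -y to a brass ball valve (top 44 mm above the bench) 130 mm from the pedestal's axis.
- mount (a point): Centre of the pedestal's flat shoulder, 50 mm above the bench; axes as the manifold's. On the shoulder stands a neck 34 mm across, 10 mm high, with a tapered nose on it (24 mm across, narrowing to 14 mm, top 18.5 mm above the shoulder) and two lugs out along +x and -x (10 mm wide, 7 to 12 mm above the shoulder, to 23.5 mm from the axis).
- mount_nose (a point): Top of the nose, 18.5 mm above the shoulder. The lock, on the mount and on every stage: a part lowered with its x axis 55 to 120 (best 90) degrees counterclockwise, from above, of the x axis below drops onto the shoulder; turned clockwise it meets a hard stop with both x axes in line and cannot be lifted. Counterclockwise a quarter turn unlocks. All parts look the same after half a turn.
- valve_axis (a point): Centre of the valve handle's hinge (vertical axis), at the height of the middle of the handle, 63 mm above the bench, 130 mm from the mount along its -y.
- valve (a joint): Angle of the quarter-turn valve handle, rad: 0 = closed stop (handle crosswise to the pipe, pointing along the mount's -x), 1.571 = open stop (handle in line with the pipe, pointing away from the mount, along its -y). Grows counterclockwise seen from above. Friction only, about 0.12 N m; it stays where it is left.
- lever_grip (a point): Point to take the valve handle: on its centre line, 60 mm from the hinge, half-way up. The handle is a flat bar 14 to 16 mm wide and 12 to 14 mm high (56 to 70 mm above the bench) that ends 80 mm from the hinge; its outer 50 mm has a black sleeve.
- tray_in (a point): Small square white tray, fixed, 130 mm wide, rim 14 mm high; this is the centre of its inner floor, 4 mm above the bench.
- cap_mid (a point): Grey dust cap: round drum 58 mm across, 36 mm high, with a raised bar (44 x 10 mm, 6 mm high) across its closed top along its x axis; about 90 g. Bayonet bottom like the stages. Starts locked on the mount. This point: on its axis, 18 mm above its bottom edge; z up. Solid and round to grip from 20 to 36 mm above its bottom edge.
- reservoir_mid (a point): Reservoir: grey open-topped cup, 58 mm across (60 mm at its rim), 64 mm high, about 160 g, bayonet bottom, no neck on top, two small ribs on the rim along its x axis. This point: on its axis, 32 mm above its bottom edge; x along its inner lugs, z up. Solid and round to grip from 20 to 45 mm above its bottom edge. Starts upright on the bench.
- wash_bottle: Bystander: white wash bottle, 72 mm across, about 200 mm high; origin under its centre.
- beaker: Bystander: glass beaker, 72 mm across, 85 mm high; origin under its centre.
- jar: Bystander: small white jar, 52 mm across, 70 mm high; origin under its centre.
- stage3_mid (a point): Filter stage (1 to 3 are there; None if absent): white drum 58 mm across, shoulder 36 mm above its bottom edge, about 120 g; bayonet bottom with two inward lugs on x; on its shoulder the same neck, nose and lugs as the mount (54.5 mm high in all). This point: on its axis, 18 mm above its bottom edge; x along its lugs, z up. Solid and round to grip from 20 to 36 mm up. Starts upright on the bench.
- stage2_mid (a point): Filter stage (1 to 3 are there; None if absent): white drum 58 mm across, shoulder 36 mm above its bottom edge, about 120 g; bayonet bottom with two inward lugs on x; on its shoulder the same neck, nose and lugs as the mount (54.5 mm high in all). This point: on its axis, 18 mm above its bottom edge; x along its lugs, z up. Solid and round to grip from 20 to 36 mm up. Starts upright on the bench.
- stage1_mid (a point): Filter stage (1 to 3 are there; None if absent): white drum 58 mm across, shoulder 36 mm above its bottom edge, about 120 g; bayonet bottom with two inward lugs on x; on its shoulder the same neck, nose and lugs as the mount (54.5 mm high in all). This point: on its axis, 18 mm above its bottom edge; x along its lugs, z up. Solid and round to grip from 20 to 36 mm up. Starts upright on the bench.
Not all that is in view belongs to the job. Leave any blue or brown look-alike of the part that bears cap_mid alone.

How it is judged:
By the outcome, as a careful person would: the job done as asked, in the order asked, and still so for the second after the job is handed in, with the robot touching nothing.
Of stage1, stage2, stage3 only 1 to 3 are there at a start; the rules pass over those that are not, and their reading is None.
At some moment in a run one of stage1, stage2, stage3, reservoir may be knocked a few centimetres aside while the robot is not near it.
It also fails if it takes over 210 s, if anything falls off the work surface, if the arm or the gripper's body presses on something with over 40 N, if the wrist force passes 120 N, or if a joint passes its speed limit or range.

## Working session

There is one attempt and no reset: what is moved stays moved. The work goes in short steps, each a Python script; the robot and the scene stay as the last script left them, time stands still between calls to the robot, and variables do not carry over. Pictures are saved under pics/ and viewed, and the job is handed in when it is done.

```bash
ls; mkdir -p pics
python3 - <<'E'
from cell import bot
import cv2
for n in ["scene","top","wrist"]:
    im=bot.camera(n); cv2.imwrite(f"pics/{n}0.png",im[:,:,::-1])
    c=bot.calibration(n); print(n,{k:(v.round(4).tolist() if hasattr(v,'round') else v) for k,v in c.items()})
print(bot.read_clock(), bot.grip_depth)
for t in ["manifold","valve","tray_in","cap_mid","reservoir_mid","stage1_mid","stage2_mid","wash_bottle","beaker","jar"]:
  for n in ["top","scene"]:
    print(t,n,[([round(x) for x in d["bbox"]],round(d["confidence"],2)) for d in bot.search_frame(n,t)])
print(bot.read_clock())
E
```

```text
pics
scene {'mtx': [[478.348, 0.0, 316.9132], [0.0, 478.348, 237.5501], [0.0, 0.0, 1.0]], 'extrinsics': [[-0.497, 0.8677, -0.0071, 0.3548], [0.7228, 0.4094, -0.5567, -0.3742], [-0.4801, -0.2818, -0.8307, 1.3619], [0.0, 0.0, 0.0, 1.0]]}
top {'mtx': [[443.9613, 0.0, 307.1846], [0.0, 443.9613, 242.7998], [0.0, 0.0, 1.0]], 'extrinsics': [[-0.0139, -0.9999, 0.0065, -0.051], [-0.9849, 0.0126, -0.1729, 0.6073], [0.1728, -0.0088, -0.9849, 0.8064], [0.0, 0.0, 0.0, 1.0]]}
wrist {'mtx': [[371.6483, 0.0, 316.4094], [0.0, 371.6483, 238.6818], [0.0, 0.0, 1.0]], 'hand_eye': [[1.0, 0.0009, 0.0012, -0.0007], [-0.0008, -0.3054, 0.9522, -0.1428], [0.0012, -0.9522, -0.3054, 0.0783], [0.0, 0.0, 0.0, 1.0]]}
0.15 0.0187
manifold top [([284, 226, 128, 38], 0.84)]
manifold scene [([241, 192, 99, 86], 0.62)]
valve top [([362, 236, 48, 28], 0.67)]
valve scene [([253, 189, 25, 30], 0.51)]
tray_in top [([272, 295, 71, 72], 0.67)]
tray_in scene [([315, 177, 72, 55], 0.78), ([244, 193, 98, 85], 0.31)]
cap_mid top [([231, 223, 32, 33], 0.96), ([286, 169, 29, 32], 0.93), ([286, 221, 29, 31], 0.7), ([202, 325, 38, 34], 0.67)]
cap_mid scene [([281, 280, 27, 36], 0.95), ([349, 269, 28, 31], 0.65), ([308, 230, 26, 29], 0.64)]
reservoir_mid top [([204, 323, 38, 35], 0.81)]
reservoir_mid scene [([406, 201, 32, 36], 0.63)]
stage1_mid top []
stage1_mid scene [([456, 234, 35, 28], 0.25)]
stage2_mid top []
stage2_mid scene []
wash_bottle top [([498, 230, 72, 52], 0.92)]
wash_bottle scene [([156, 110, 37, 78], 0.7)]
beaker top []
beaker scene [([339, 318, 33, 46], 0.93), ([316, 176, 74, 60], 0.47)]
jar top [([463, 313, 36, 27], 0.74), ([288, 224, 28, 29], 0.53)]
jar scene [([226, 131, 24, 33], 0.63)]
1.15
```

View pics/top0.png

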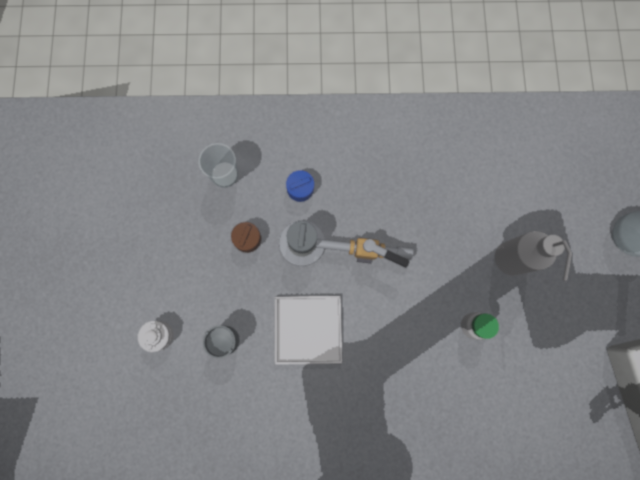

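View pics/scene0.png

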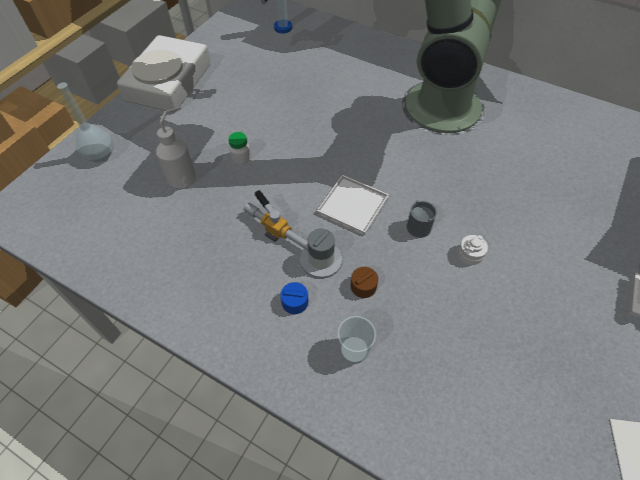

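View pics/wrist0.png

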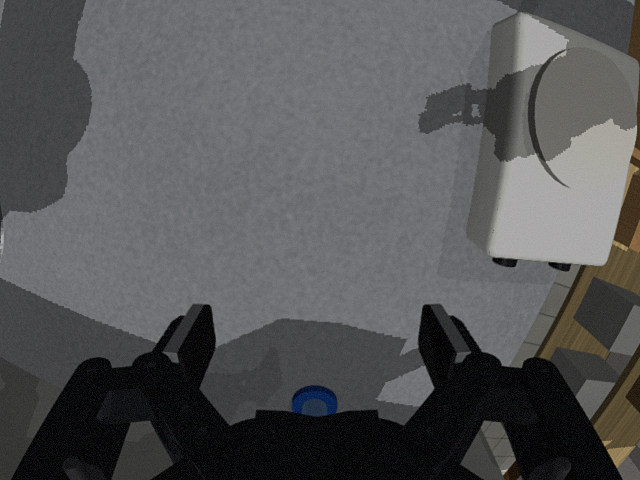

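The top view shows: manifold with a grey cap at (302,238), valve (368,247) with handle to (408,260), tray (309,329), reservoir (221,341), one white stage (153,337), blue and brown look-alikes at (300,185) and (246,237), beaker (220,165), jar (485,326), bottle (540,250). I'll enlarge these.

```bash
cat > h.py <<'E'
from cell import bot
import numpy as np, cv2
from scipy.spatial.transform import Rotation as R
def bp(cam,u,v,z):
    c=bot.calibration(cam); K=c["mtx"];E=c["extrinsics"]
    d=np.linalg.inv(K)@np.array([u,v,1.0]); Rm=E[:3,:3]; o=-Rm.T@E[:3,3]; d=Rm.T@d
    return o+d*(z-o[2])/d[2]
def proj(cam,p):
    c=bot.calibration(cam); q=c["extrinsics"][:3,:3]@np.array(p)+c["extrinsics"][:3,3]; q=c["mtx"]@q; return q[:2]/q[2]
def wray(u,v,pos,quat):
    c=bot.calibration("wrist"); K=c["mtx"];H=c["hand_eye"]
    x=(u-K[0,2])/K[0,0]; y=(v-K[1,2])/K[1,1]; th=np.hypot(x,y); s=np.sin(th)/max(th,1e-9)
    d=np.array([x*s,y*s,np.cos(th)])
    w,a,b,c_=quat; Rm=R.from_quat([a,b,c_,w]).as_matrix()
    return np.array(pos)+Rm@H[:3,3], Rm@H[:3,:3]@d
def wbp(u,v,z,pos,quat):
    o,d=wray(u,v,pos,quat); return o+d*(z-o[2])/d[2]
def wproj(p,pos,quat):
    c=bot.calibration("wrist"); K=c["mtx"];H=c["hand_eye"]
    w,a,b,c_=quat; Rm=R.from_quat([a,b,c_,w]).as_matrix()
    q=Rm.T@(np.array(p)-np.array(pos)); q=H[:3,:3].T@(q-H[:3,3])
    r=np.hypot(q[0],q[1]); th=np.arctan2(r,q[2]); return np.array([K[0,0]*th*q[0]/r+K[0,2],K[1,1]*th*q[1]/r+K[1,2]])
def down(yaw):
    """tool z down, tool x (jaw dir) at world angle yaw"""
    x=np.array([np.cos(yaw),np.sin(yaw),0]); 
    return x
E
python3 - <<'E'
import cv2
t=cv2.imread("pics/top0.png"); s=cv2.imread("pics/scene0.png")
cv2.imwrite("pics/topA.png",cv2.resize(t[150:380,120:420],None,fx=2.6,fy=2.6,interpolation=cv2.INTER_CUBIC))
cv2.imwrite("pics/sceneA.png",cv2.resize(s[160:370,230:500],None,fx=2.85,fy=2.85,interpolation=cv2.INTER_CUBIC))
from h import *
print(bot.read_position(),bot.read_tool_rot())
for n,u,v,z in [("cap top",302,237,.086),("flange",302,243,.01),("tray",309,329,.01),("res",221,341,.064),("stage",153,337,.036),("jar",485,326,.07),("hinge",371,246,.063),("hend",408,260,.063),("bottle",511,252,0)]: print(n,bp("top",u,v,z).round(3))
for n,u,v,z in [("cap top",321,238,.086),("tray",352,205,.01),("stage",474,247,.036),("res",422,213,.064),("hinge",275,212,.063),("hend",262,199,.063)]: print(n,bp("scene",u,v,z).round(3))
E
```

```text
[ 0.15770557 -0.5269155   0.23127476] [ 0.56717186 -0.56717123  0.42228851 -0.4222621 ]
cap top [ 0.612 -0.049  0.086]
flange [ 0.614 -0.049  0.01 ]
tray [ 0.442 -0.061  0.01 ]
res [0.424 0.102 0.064]
stage [0.432 0.236 0.036]
jar [ 0.444 -0.384  0.07 ]
hinge [ 0.597 -0.181  0.063]
hend [ 0.569 -0.25   0.063]
bottle [ 0.591 -0.478  0.   ]
cap top [ 0.612 -0.048  0.086]
tray [ 0.448 -0.055  0.01 ]
stage [0.438 0.241 0.036]
res [0.429 0.109 0.064]
hinge [ 0.589 -0.18   0.063]
hend [ 0.572 -0.226  0.063]
```

View pics/topA.png

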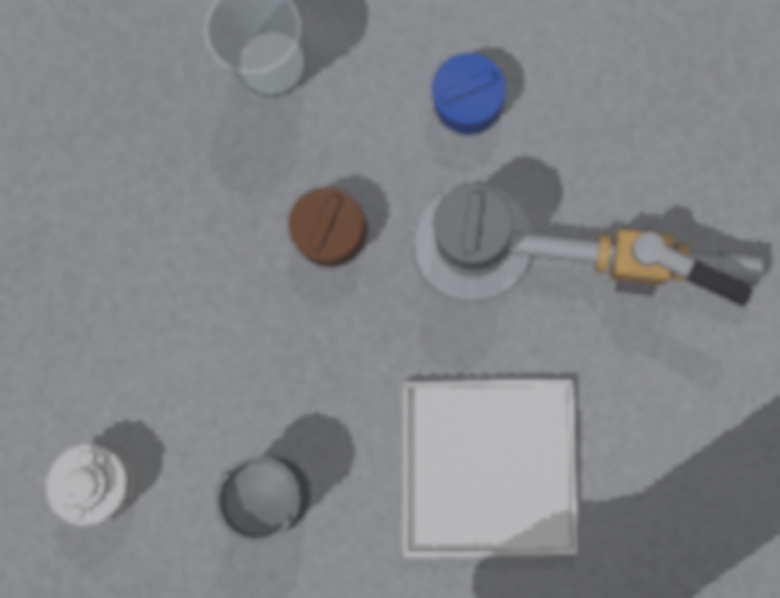

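View pics/sceneA.png

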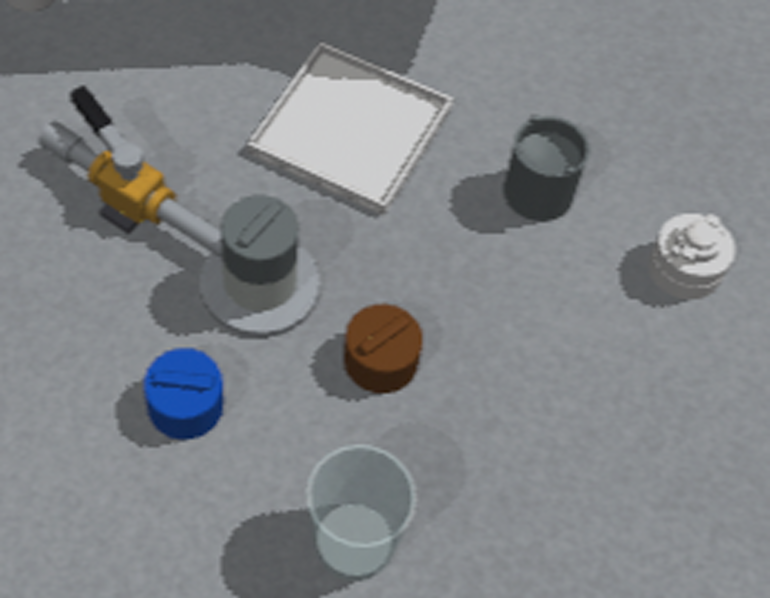

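One stage (only) is visible so far. I'll take a closer look with the wrist camera from above the manifold and check for hidden stages too.

```bash
cat >> h.py <<'E'
def Q(yaw):
    """fingers down (tool y=-z), tool x at world yaw; tool z=(-sin,cos,0)"""
    c,s=np.cos(yaw),np.sin(yaw)
    M=np.array([[c,0,-s],[s,0,c],[0,-1,0]]).astype(float)
    M=np.column_stack([[c,s,0],[0,0,-1],[-s,c,0]])
    q=R.from_matrix(M).as_quat(); return np.array([q[3],q[0],q[1],q[2]])
def yaw_of(q):
    M=R.from_quat([q[1],q[2],q[3],q[0]]).as_matrix(); return np.arctan2(M[1,0],M[0,0])
def shot(name):
    p=bot.read_position(); q=bot.read_tool_rot(); im=bot.camera("wrist"); cv2.imwrite(f"pics/{name}.png",im[:,:,::-1])
    np.savez(f"pics/{name}.npz",p=p,q=q); return p,q
def ld(name):
    d=np.load(f"pics/{name}.npz"); return d["p"],d["q"]
E
python3 - <<'E'
from h import *
print(np.degrees(yaw_of(bot.read_tool_rot())))
for yaw in [-180,-98-90,-90,-45,0,45,82,90,135,172]:
    for p in [(.612,-.049,.25),(.57,-.23,.2),(.432,.24,.1),(.43,.105,.1)]:
        j=bot.solve_ik(p,Q(np.radians(yaw))); print(yaw,p,None if j is None else np.round(j,2))
E
```

```text
-73.33745856361129
-180 (0.612, -0.049, 0.25) [-0.2   0.44  0.02  1.15  0.   -1.77]
-180 (0.57, -0.23, 0.2) [-0.5   0.47 -0.06  1.04  0.   -2.07]
-180 (0.432, 0.24, 0.1) [ 0.36  0.36 -0.52  0.69  0.   -1.21]
-180 (0.43, 0.105, 0.1) [ 0.07  0.28 -0.65  0.65  0.   -1.5 ]
-188 (0.612, -0.049, 0.25) [-0.2   0.44  0.02  1.15  0.   -1.63]
-188 (0.57, -0.23, 0.2) [-0.5   0.47 -0.06  1.04  0.   -1.93]
-188 (0.432, 0.24, 0.1) [ 0.36  0.36 -0.52  0.69  0.   -1.07]
-188 (0.43, 0.105, 0.1) [ 0.07  0.28 -0.65  0.65  0.   -1.36]
-90 (0.612, -0.049, 0.25) [-0.2   0.44  0.02  1.15  0.    2.94]
-90 (0.57, -0.23, 0.2) [-0.5   0.47 -0.06  1.04  0.    2.64]
-90 (0.432, 0.24, 0.1) [ 0.36  0.36 -0.52  0.69  0.   -2.78]
-90 (0.43, 0.105, 0.1) [ 0.07  0.28 -0.65  0.65  0.   -3.07]
-45 (0.612, -0.049, 0.25) [-0.2   0.44  0.02  1.15  0.    2.16]
-45 (0.57, -0.23, 0.2) [-0.5   0.47 -0.06  1.04  0.    1.85]
-45 (0.432, 0.24, 0.1) [ 0.36  0.36 -0.52  0.69  0.    2.71]
-45 (0.43, 0.105, 0.1) [ 0.07  0.28 -0.65  0.65  0.    2.43]
0 (0.612, -0.049, 0.25) [-0.2   0.44  0.02  1.15  0.    1.37]
0 (0.57, -0.23, 0.2) [-
[... 676 characters left out ...]
4  0.02  1.15  0.   -0.2 ]
90 (0.57, -0.23, 0.2) [-0.5   0.47 -0.06  1.04  0.   -0.5 ]
90 (0.432, 0.24, 0.1) [ 0.36  0.36 -0.52  0.69  0.    0.36]
90 (0.43, 0.105, 0.1) [ 0.07  0.28 -0.65  0.65  0.    0.07]
135 (0.612, -0.049, 0.25) [-0.2   0.44  0.02  1.15  0.   -0.99]
135 (0.57, -0.23, 0.2) [-0.5   0.47 -0.06  1.04  0.   -1.29]
135 (0.432, 0.24, 0.1) [ 0.36  0.36 -0.52  0.69  0.   -0.43]
135 (0.43, 0.105, 0.1) [ 0.07  0.28 -0.65  0.65  0.   -0.71]
172 (0.612, -0.049, 0.25) [-0.2   0.44  0.02  1.15  0.   -1.63]
172 (0.57, -0.23, 0.2) [-0.5   0.47 -0.06  1.04  0.   -1.93]
172 (0.432, 0.24, 0.1) [ 0.36  0.36 -0.52  0.69  0.   -1.07]
172 (0.43, 0.105, 0.1) [ 0.07  0.28 -0.65  0.65  0.   -1.36]
```

Run:
```python
from h import *
bot.move_pose([.53,-.12,.30],Q(np.radians(90)))
p,q=shot("w1"); print(p,bot.read_clock())
im=bot.camera("top"); cv2.imwrite("pics/top1.png",im[:,:,::-1])
im=bot.camera("scene"); cv2.imwrite("pics/scene1.png",im[:,:,::-1])
print([([round(x) for x in d["bbox"]],round(d["confidence"],2)) for d in bot.search_frame("wrist","lever_grip")],[([round(x) for x in d["bbox"]],round(d["confidence"],2)) for d in bot.search_frame("wrist","cap_mid")])
```

```text
[ 0.52982821 -0.1206273   0.29986509] 3.2
[([200, 226, 76, 48], 0.68)] [([349, 318, 48, 47], 0.94), ([435, 243, 46, 50], 0.8), ([352, 248, 62, 60], 0.74)]
```

View pics/w1.png

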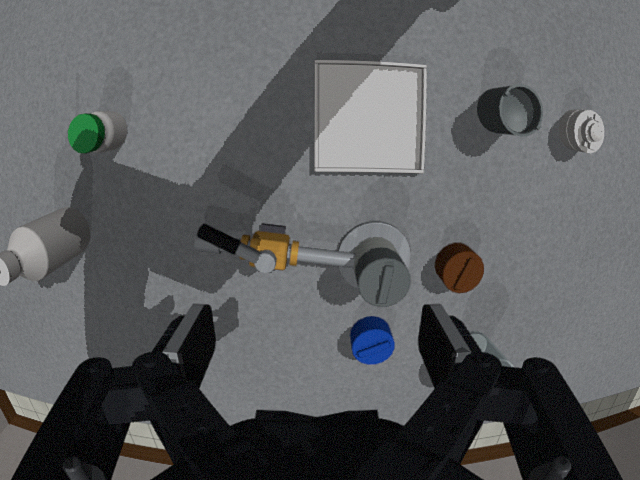

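View pics/scene1.png

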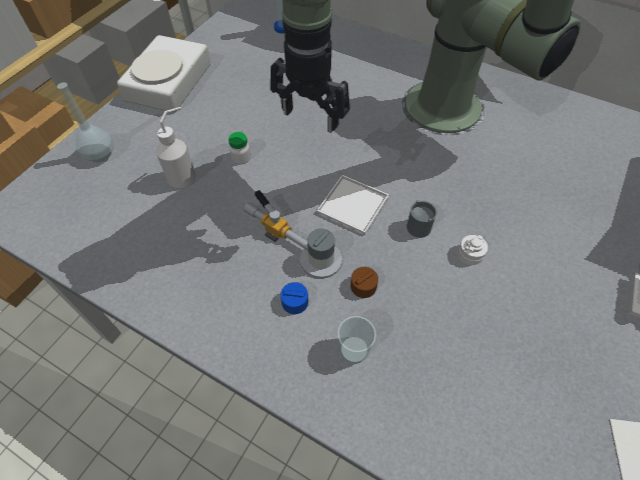

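View pics/top1.png

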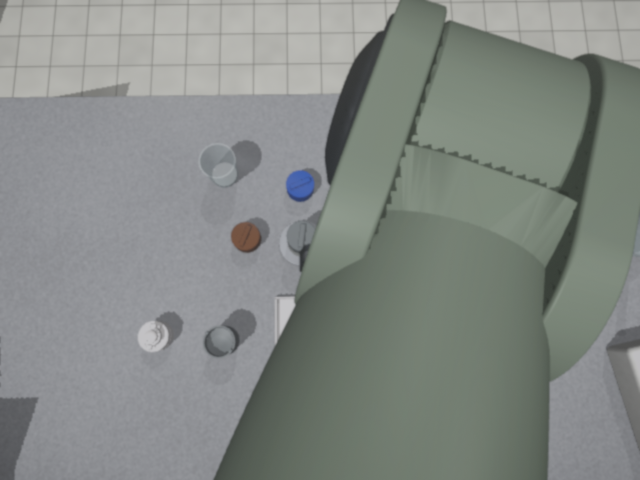

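Run:
```python
import cv2
s=cv2.imread("pics/w1.png")
cv2.imwrite("pics/w1A.png",cv2.resize(s[205:325,180:430],None,fx=3.2,fy=3.2,interpolation=cv2.INTER_CUBIC))
```

```text
(no output)
```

View pics/w1A.png

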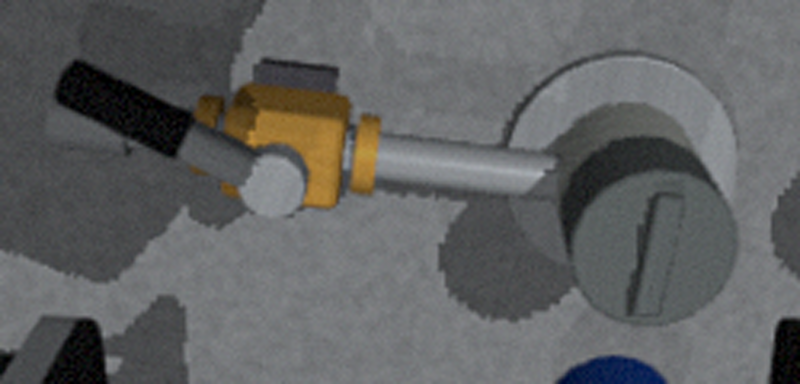

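Run:
```python
from h import *
p,q=ld("w1")
f=lambda x,y,z: wbp(180+x/3.2,205+y/3.2,z,p,q).round(4)
print("cap",f(654,246,.086)); print("flange",f(622,160,.01)); a,b=f(672,195,.092),f(649,315,.092); print("bar",a,b,np.linalg.norm(a-b),np.degrees(np.arctan2(*(b-a)[1::-1])))
for z in (.07,.075): print("hub",f(275,180,z))
print("end",f(68,78,.07)); a,b=f(80,62,.07),f(175,152,.07);print(a,b)
m=np.array([.612,-.049])
for X in [.609,.612,.615]: print(X,((wproj([X,-.049,.086],p,q)-[180,205])*3.2).round(), ((wproj([X,-.049,.01],p,q)-[180,205])*3.2).round())
```

```text
cap [ 0.6143 -0.0478  0.086 ]
flange [ 0.6119 -0.0477  0.01  ]
bar [ 0.5936 -0.0443  0.092 ] [ 0.6371 -0.0489  0.092 ] 0.0437425422215033 -6.036430045151656
hub [ 0.5968 -0.1748  0.07  ]
hub [ 0.5949 -0.1741  0.075 ]
end [ 0.5606 -0.2445  0.07  ]
[ 0.5551 -0.2397  0.07  ] [ 0.5869 -0.2088  0.07  ]
0.609 [652. 231.] [619. 153.]
0.612 [651. 240.] [619. 160.]
0.615 [650. 248.] [618. 167.]
```

```bash
cat >> h.py <<'E'
MOUNT=np.array([.6125,-.048]); MY=np.radians(-7.2)
def hinge(): return MOUNT+.13*np.array([np.sin(MY),-np.cos(MY)])
def lev(phi,r=.06,z=.047):
    h=hinge(); return [h[0]+r*np.cos(phi),h[1]+r*np.sin(phi),z]
def st(tag=""):
    print(tag,"pos",np.round(bot.read_position(),4),"yaw",round(np.degrees(yaw_of(bot.read_tool_rot())),1),"F",np.round(bot.read_ft_force(),1),"M",np.round(bot.read_moment(),2),"w",round(bot.read_gripper_width(),3),"t",round(bot.read_clock(),1))
E
python3 - <<'E'
from h import *
d=np.radians; phi=d(-117.7)
bot.set_gripper(.5,30)
bot.move_pose(lev(phi,z=.14),Q(phi+d(270)))
shot("w2")
bot.move_linear(lev(phi),speed=.12,until_force=8); st("down")
bot.set_gripper(0,30); st("grip")
E
```

```text
down pos [ 0.569  -0.2304  0.0478] yaw 152.3 F [-0.3  0.6  0.2] M [-0.01 -0.04  0.01] w 0.501 t 6.0
grip pos [ 0.5697 -0.2311  0.0481] yaw 152.3 F [ 2.4 -2.6  2.5] M [-0.37 -0.45 -0.2 ] w 0.158 t 6.4
```

View pics/w2.png

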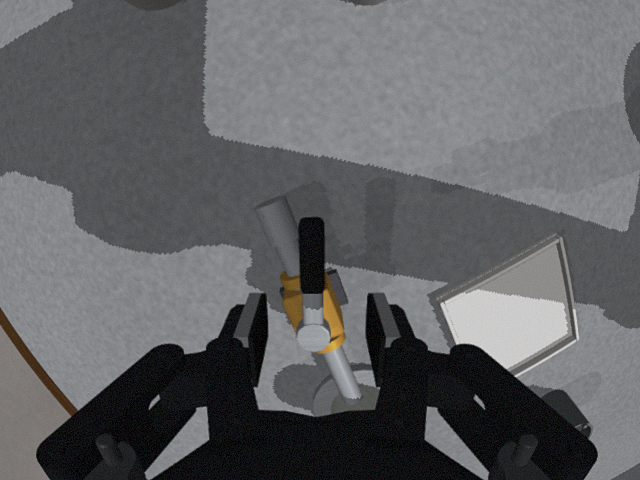

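The handle sits centred between the jaws and lines up with them (312,250). It's gripped at 13.4 mm, so I'll turn it clockwise.

```bash
cat >> h.py <<'E'
def turn_lever(a0,a1,n,lim=None):
    for a in np.linspace(a0,a1,n+1)[1:]:
        phi=np.radians(a); r=bot.move_linear(lev(phi),speed=.05,rotation=Q(phi+np.radians(270)),until_force=lim)
        if r: st(f"stop@{a:.1f}"); return True
E
python3 - <<'E'
from h import *
turn_lever(-117.7,-187.2,6); st("closed?")
turn_lever(-187.2,-197,4,7)
p=bot.read_position()-np.append(hinge(),0); print("lever ang",np.degrees(np.arctan2(p[1],p[0])), np.hypot(p[0],p[1]));st()
E
```

```text
closed? pos [ 0.5383 -0.1693  0.0479] yaw 83.0 F [3.2 1.1 7.2] M [ 0.13 -0.61  0.02] w 0.156 t 8.7
lever ang 171.0892846788663 0.05802438541376473
 pos [ 0.5389 -0.168   0.0482] yaw 73.2 F [ -3.6 -24.2   4.2] M [-4.75  0.76  2.31] w 0.156 t 9.7
```

Run:
```python
from h import *
bot.set_gripper(.5); st()
p=bot.read_position(); bot.move_linear([p[0],p[1],.17],speed=.2)
bot.move_pose([.53,-.10,.30],Q(np.radians(90)))
shot("w3"); st()
s=cv2.imread("pics/w3.png")
cv2.imwrite("pics/w3A.png",cv2.resize(s[205:325,200:450],None,fx=3.2,fy=3.2,interpolation=cv2.INTER_CUBIC))
```

```text
pos [ 0.5377 -0.1585  0.0463] yaw 73.1 F [-0.3  0.2  0.2] M [-0.01 -0.01  0.01] w 0.501 t 10.1
 pos [ 0.5292 -0.0998  0.2981] yaw 90.0 F [0.2 0.3 0.2] M [-0.03  0.01  0.01] w 0.502 t 11.5
```

View pics/w3A.png

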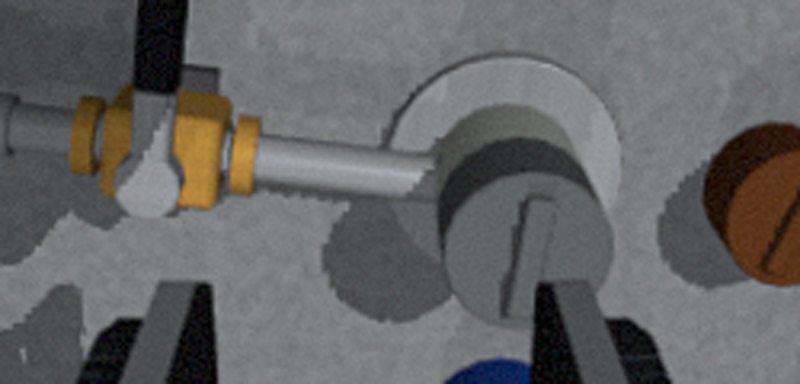

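Run:
```python
from h import *
p,q=ld("w3"); print("cap", wbp(200+530/3.2,205+249/3.2,.086,p,q).round(4))
bot.set_gripper(1.0)
bot.move_pose([*MOUNT,.16],Q(np.radians(90)))
print("ff",bot.move_linear([*MOUNT,.054],speed=.15,until_force=8)); st()
bot.set_gripper(0,20); st("grip90")
bot.set_gripper(1.0); 
bot.move_linear([*MOUNT,.054],rotation=Q(0)); st()
bot.set_gripper(0,20); st("grip0")
```

```text
cap [ 0.6142 -0.047   0.086 ]
ff False
 pos [ 0.6135 -0.0485  0.0555] yaw 90.0 F [-0.2  0.3  0.8] M [-0.    0.03  0.02] w 1.0 t 13.6
grip90 pos [ 0.6133 -0.0482  0.0553] yaw 90.0 F [-0.3 -0.4  5.7] M [0.   0.24 0.01] w 0.67 t 14.0
 pos [ 0.6125 -0.048   0.054 ] yaw 0.0 F [-0.   0.3 -0.4] M [-0.05  0.01 -0.01] w 1.0 t 16.1
grip0 pos [ 0.6145 -0.0483  0.0549] yaw 0.0 F [4.3 0.7 2.3] M [-0.04 -0.99 -0.  ] w 0.666 t 16.5
```

```bash
sed -i 's/^MOUNT=.*;/MOUNT=np.array([.6152,-.0482]);/' h.py
cat >> h.py <<'E'
def turn(c,z,y0,y1,n,lim=None,speed=.03):
    """rotate tool about vertical through c from yaw y0 to y1 (deg)"""
    for a in np.linspace(y0,y1,n+1)[1:]:
        r=bot.move_linear([*c,z],speed=speed,rotation=Q(np.radians(a)),until_force=lim)
        if r: st(f"stop@{a:.1f}"); return a
    return None
E
python3 - <<'E'
from h import *
bot.set_gripper(.85)
bot.move_linear([*MOUNT,.054]); 
bot.set_gripper(0,60); st("grip0")
turn(MOUNT,.054,0,90,3); st("turned")
bot.move_linear([*MOUNT,.074],speed=.05,until_force=15); st("lift")
E
```

```text
grip0 pos [ 0.6154 -0.0482  0.0544] yaw 0.0 F [ 0.  -0.2  2.4] M [ 0.08  0.19 -0.06] w 0.66 t 17.3
turned pos [ 0.6156 -0.0483  0.0543] yaw 89.9 F [-0.4 -0.4  5.2] M [-0.06 -0.01  0.09] w 0.665 t 19.3
lift pos [ 0.6152 -0.0482  0.0741] yaw 90.0 F [-0.4  0.2 -1.2] M [-0.01 -0.   -0.02] w 0.657 t 19.9
```

Run:
```python
from h import *
bot.move_linear([*MOUNT,.16],speed=.2)
p,q=ld("w1")
P=[wbp(u,v,.014,p,q)[:2] for u,v in [(315,60.5),(427,65),(425,174.5),(315.5,171)]]
print(np.round(P,4),np.mean(P,0).round(4),[np.linalg.norm(P[i]-P[i-1]).round(4) for i in range(4)])
T=[bp("top",u,v,.014)[:2] for u,v in [(275,295),(341,295),(342,363.5),(275,364)]]
print(np.round(T,4),np.mean(T,0).round(4),[np.linalg.norm(T[i]-T[i-1]).round(4) for i in range(4)])
st()
```

```text
[[ 0.3785 -0.1218]
 [ 0.3778  0.0079]
 [ 0.5088  0.0091]
 [ 0.5069 -0.1213]] [ 0.443  -0.0565] [np.float64(0.1285), np.float64(0.1297), np.float64(0.131), np.float64(0.1304)]
[[ 0.5092  0.0058]
 [ 0.5074 -0.1251]
 [ 0.3756 -0.1235]
 [ 0.3766  0.006 ]] [ 0.4422 -0.0592] [np.float64(0.1326), np.float64(0.131), np.float64(0.1318), np.float64(0.1295)]
 pos [ 0.6147 -0.0481  0.1592] yaw 90.0 F [-0.7  0.2 -1.6] M [-0.    0.06  0.01] w 0.662 t 20.5
```

Run:
```python
from h import *
T=[.4443,-.0575]
bot.move_pose([*T,.10],Q(np.radians(90)))
bot.move_linear([*T,.022],speed=.12)
print(bot.move_linear([*T,.0065],speed=.03,until_force=4)); st()
bot.set_gripper(.85); st("rel")
bot.move_linear([*T,.12],speed=.2)
# survey for stage/reservoir
bot.move_pose([.42,.10,.27],Q(np.radians(90)))
shot("w4"); im=bot.camera("scene"); cv2.imwrite("pics/scene4.png",im[:,:,::-1])
for t in ["reservoir_mid","stage1_mid","cap_mid"]: print(t,[([round(x) for x in d["bbox"]],round(d["confidence"],2)) for d in bot.search_frame("wrist",t)])
st()
```

```text
True
 pos [ 0.4445 -0.0576  0.0083] yaw 90.0 F [-1.2 -0.2  7.3] M [ 0.02  0.21 -0.01] w 0.658 t 22.5
rel pos [ 0.4439 -0.0574  0.0077] yaw 90.0 F [-1.2  0.1 -0. ] M [0.01 0.02 0.02] w 0.848 t 22.8
reservoir_mid [([296, 173, 59, 68], 0.79), ([57, 291, 185, 78], 0.74)]
stage1_mid [([128, 158, 113, 114], 0.2)]
cap_mid [([268, 333, 43, 50], 0.92), ([150, 196, 58, 55], 0.89), ([222, 394, 17, 20], 0.67)]
 pos [0.4198 0.0992 0.2689] yaw 89.9 F [-0.5  1.   0.4] M [-0.    0.01  0.01] w 0.847 t 24.7
```

View pics/w4.png

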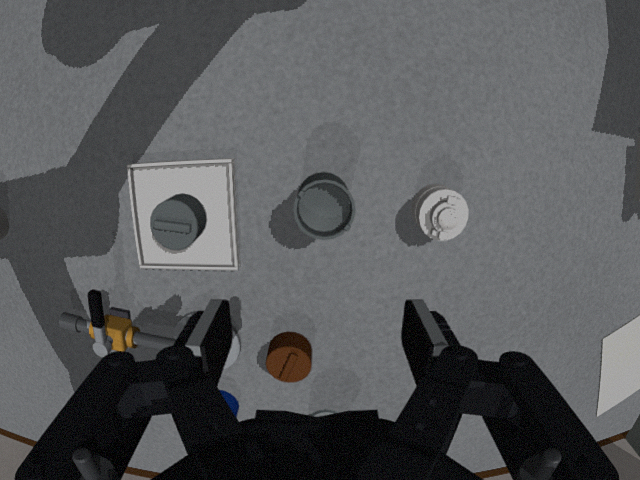

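View pics/scene4.png

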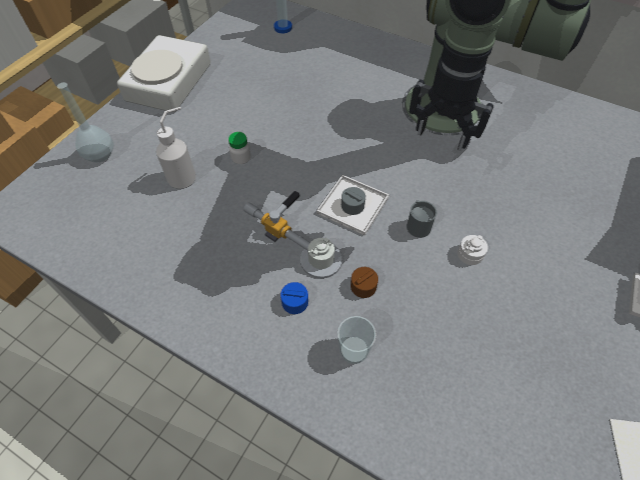

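Run:
```python
import cv2
s=cv2.imread("pics/w4.png")
a=cv2.resize(s[175:255,400:485],(640,600),interpolation=cv2.INTER_CUBIC)
cv2.imwrite("pics/w4A.png",a)
t=cv2.imread("pics/w4.png")[165:250,285:370]
cv2.imwrite("pics/w4B.png",cv2.resize(t,(600,600),interpolation=cv2.INTER_CUBIC))
```

```text
(no output)
```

View pics/w4A.png

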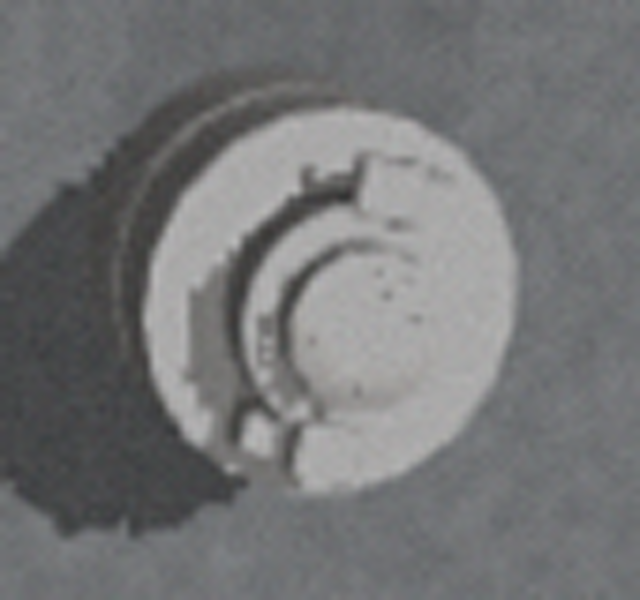

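View pics/w4B.png

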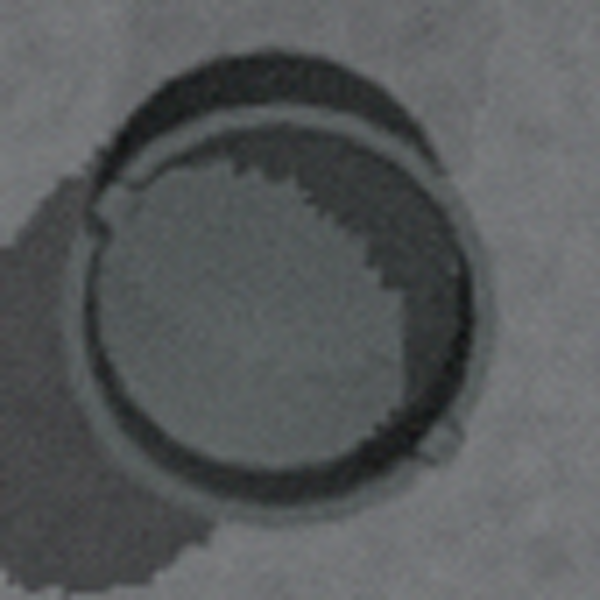

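Run:
```python
from h import *
p,q=ld("w4")
S=wbp(444.1,215,.036,p,q); Rv=wbp(325.1,209.6,.064,p,q); print("stage",S.round(4),"res",Rv.round(4))
a,b=[wbp(285+x/7.06,165+y/7.06,.064,p,q) for x,y in [(112,212),(438,440)]]; print("ribs",a,b,np.linalg.norm(a-b),np.degrees(np.arctan2(*(b-a)[1::-1])))
print("tray cap", wbp(173.5,223,.04,p,q).round(4))
bot.set_gripper(1.0)
bot.move_pose([S[0],S[1],.15],Q(np.radians(90))); shot("w5"); st()
s=cv2.imread("pics/w5.png"); u=wproj([*S[:2],.045],*ld("w5")).astype(int); print(u)
cv2.imwrite("pics/w5A.png",cv2.resize(s[u[1]-60:u[1]+60,u[0]-60:u[0]+60],(600,600),interpolation=cv2.INTER_CUBIC))
```

```text
stage [0.4342 0.238  0.036 ] res [0.423  0.1082 0.064 ]
ribs [0.40878671 0.08506943 0.064     ] [0.44067671 0.12972514 0.064     ] 0.05487352937097698 54.468215966357484
tray cap [ 0.4423 -0.0559  0.04  ]
 pos [0.4351 0.2375 0.1512] yaw 90.0 F [ 0.3  0.2 -0. ] M [ 0.03 -0.02 -0.04] w 1.0 t 25.8
[316 236]
```

View pics/w5A.png

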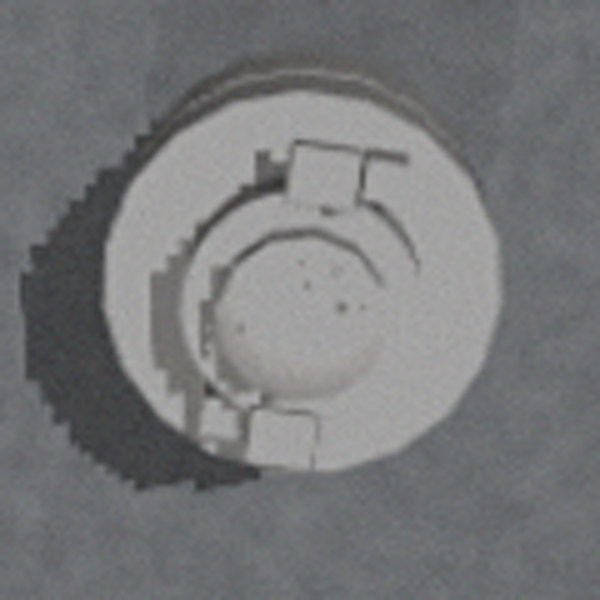

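```bash
cat >> h.py <<'E'
def pick(S,h,g,pre=True):
    """squeeze at g+90 to centre, then grip at g (deg); TCP height h"""
    S=np.array(S[:2]); 
    bot.set_gripper(1.0)
    bot.move_pose([*S,h+.10],Q(np.radians(g+90)))
    print("hit" ,bot.move_linear([*S,h],speed=.15,until_force=8)); 
    bot.set_gripper(0,20); st("sq"); bot.set_gripper(1.0)
    bot.move_linear([*S,h],rotation=Q(np.radians(g)))
    bot.set_gripper(0,60); st("grip")
E
python3 - <<'E'
from h import *
S=wbp(316.4,232.6,.036,*ld("w5")); print(S)
pick(S,.005,0)
p=bot.read_position(); bot.move_linear([p[0],p[1],.12],speed=.2); st("lift")
shot("w6")
E
```

```text
[0.43426965 0.23827845 0.036     ]
hit False
sq pos [0.4352 0.2385 0.0061] yaw 90.0 F [-1.2 -1.   5.9] M [-0.14  0.13 -0.01] w 0.668 t 27.5
grip pos [0.4343 0.2383 0.0054] yaw 0.0 F [-1.1 -0.6  5. ] M [-0.14  0.28 -0.01] w 0.662 t 30.0
lift pos [0.4336 0.238  0.1191] yaw 0.0 F [-0.4 -0.3 -1.6] M [-0.01  0.03  0.01] w 0.659 t 30.7
```

View pics/w6.png

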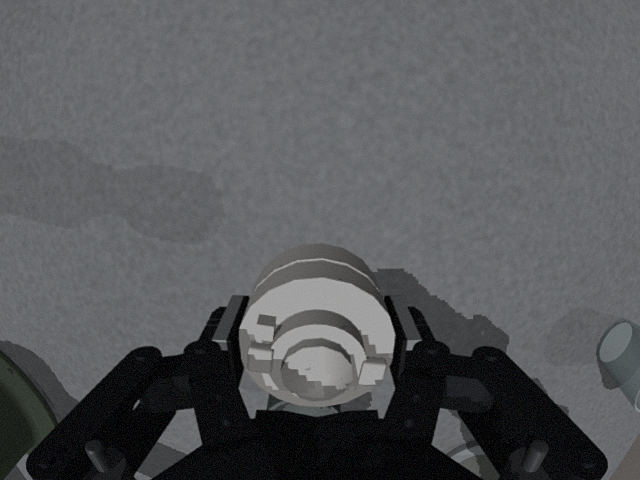

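The stage is held level. Its lugs at (260,360) and (373,370) run about −8° from the jaw axis, as measured. I'll place it crosswise on the mount.

Run:
```python
from h import *
bot.move_linear([.45,.2,.17],speed=.25)
bot.move_pose([*MOUNT,.13],Q(np.radians(92)))
bot.move_linear([*MOUNT,.086],speed=.1); st("above")
print(bot.move_linear([*MOUNT,.054],speed=.03,until_force=12)); st("set")
```

```text
above pos [ 0.6153 -0.0481  0.0861] yaw 92.0 F [ 0.3 -0.2 -1. ] M [-0.01  0.05  0.04] w 0.662 t 33.5
True
set pos [ 0.6149 -0.0482  0.0555] yaw 92.0 F [-0.3  0.2  3.6] M [ 0.    0.1  -0.06] w 0.658 t 34.5
```

```bash
cat >> h.py <<'E'
def lock(c,z,y0,y1,step=10,mz=1.0):
    a=y0
    while a>y1:
        a=max(a-step,y1); bot.move_linear([*c,z],speed=.05,rotation=Q(np.radians(a)))
        m=bot.read_moment(); y=np.degrees(yaw_of(bot.read_tool_rot())); print(f"cmd {a:.0f} yaw {y:.1f} Mz {m[2]:.2f} F {np.round(bot.read_ft_force(),1)}")
        if abs(m[2])>mz: break
    return a
E
python3 - <<'E'
from h import *
lock(MOUNT,.0545,92,12,20); lock(MOUNT,.0545,12,-14,4); st()
E
```

```text
cmd 72 yaw 72.1 Mz -0.07 F [ 0.8 -0.4  5.8]
cmd 52 yaw 52.1 Mz -0.12 F [ 0.3 -0.   4.7]
cmd 32 yaw 32.1 Mz -0.09 F [ 0.6 -1.   5.6]
cmd 12 yaw 12.1 Mz -0.07 F [-0.2 -0.2  4.6]
cmd 8 yaw 8.1 Mz -0.02 F [-0.3 -1.4  5.2]
cmd 4 yaw 4.1 Mz -0.03 F [-0.3 -1.1  6.7]
cmd 0 yaw 0.1 Mz -0.02 F [0.4 0.3 5.5]
cmd -4 yaw -3.7 Mz 0.99 F [-0.1  0.5  5.5]
cmd -8 yaw -7.8 Mz 0.63 F [-0.8  1.6  6.7]
cmd -12 yaw -11.6 Mz 1.44 F [-0.4  2.6  5.7]
 pos [ 0.6163 -0.0469  0.0554] yaw -11.6 F [-0.4  2.6  5.7] M [ 0.49 -0.09  1.44] w 0.661 t 38.0
```

Run:
```python
from h import *
print("pull",bot.move_linear([*MOUNT,.064],speed=.02,until_force=12)); st()
bot.move_linear([*MOUNT,.0555],speed=.03); bot.set_gripper(1.0); st("rel")
bot.move_linear([*MOUNT,.16],speed=.2)
bot.move_pose([.5,.03,.28],Q(np.radians(90)))
shot("w7"); st()
s=cv2.imread("pics/w7.png");
for t in ["reservoir_mid","stage1_mid"]: print(t,[([round(x) for x in d["bbox"]],round(d["confidence"],2)) for d in bot.search_frame("wrist",t)])
```

```text
pull True
 pos [ 0.6162 -0.0469  0.0554] yaw -11.4 F [0.3 0.2 2.6] M [-0.24 -0.08  1.46] w 0.66 t 38.2
rel pos [ 0.6149 -0.0485  0.0553] yaw -11.7 F [-0.1 -0.5  0.9] M [-0.02 -0.05 -0.01] w 1.001 t 38.9
 pos [0.4999 0.0299 0.2793] yaw 90.0 F [-0.6  0.9  0.2] M [ 0.01 -0.06  0.04] w 1.002 t 41.1
reservoir_mid [([352, 122, 65, 59], 0.65)]
stage1_mid []
```

View pics/w7.png

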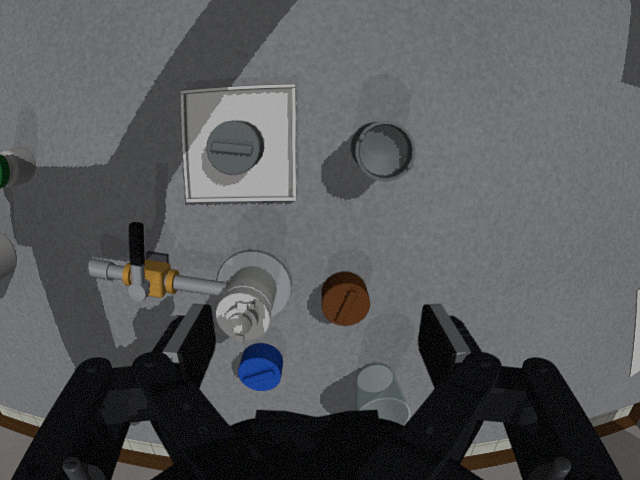

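Run:
```python
from h import *
bot.move_pose([*MOUNT,.24],Q(np.radians(90))); shot("w8")
bot.move_pose([.423,.108,.19],Q(np.radians(90))); shot("w9"); st()
A=[]
for n,P in [("w8",[*MOUNT,.095]),("w9",[.423,.108,.064])]:
    s=cv2.imread(f"pics/{n}.png"); u=wproj(P,*ld(n)).astype(int); print(n,u)
    A.append(cv2.resize(s[u[1]-65:u[1]+65,u[0]-50:u[0]+50],(400,520),interpolation=cv2.INTER_CUBIC))
cv2.imwrite("pics/w89.png",np.hstack(A))
```

```text
pos [0.4248 0.1078 0.1909] yaw 90.0 F [-0.2  0.3  0.5] M [ 0.03 -0.02 -0.02] w 0.997 t 42.9
w8 [315 223]
w9 [315 225]
```

View pics/w89.png

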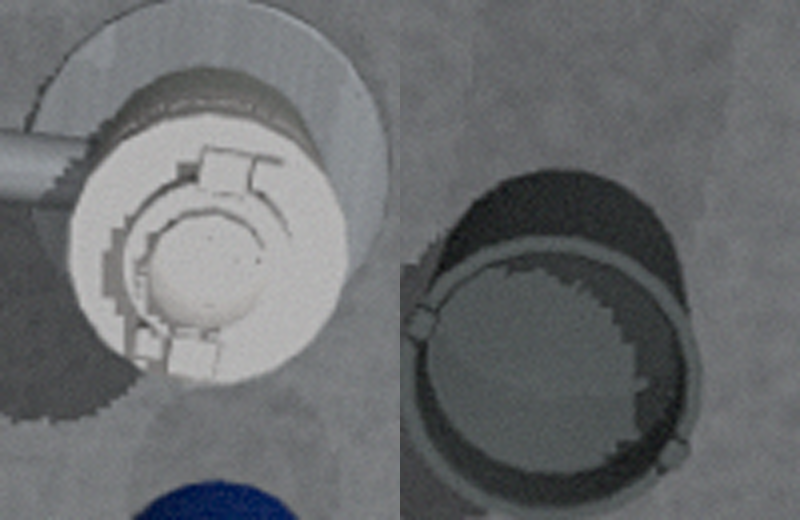

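Run:
```python
from h import *
p,q=ld("w9")
a=wbp(270.3,240.8,.064,p,q);b=wbp(333,273,.064,p,q); print(a,b,np.linalg.norm(a-b),np.degrees(np.arctan2(*(b-a)[1::-1])),(a+b)/2)
print("rim c",wbp(303.5,254.5,.064,p,q)); print("w7",wbp(384,149.5,.064,*ld("w7")))
p,q=ld("w8"); a=wbp(265+227/4,158+172/4,.098,p,q);b=wbp(265+195/4,158+355/4,.098,p,q);print("lugs",a,b,np.linalg.norm(a-b),np.degrees(np.arctan2(*(b-a)[1::-1])))
bot.move_pose([.445,.097,.19],Q(np.radians(90))); shot("w10"); st()
s=cv2.imread("pics/w10.png"); cv2.imwrite("pics/w10A.png",cv2.resize(s[160:300,240:400],(800,600)[:2] if 0 else (640,560),interpolation=cv2.INTER_CUBIC))
```

```text
[0.43502109 0.0731726  0.064     ] [0.46171475 0.12173024 0.064     ] 0.05541115808301747 61.20102728097617 [0.44836792 0.09745142 0.064     ]
rim c [0.44614894 0.09861695 0.064     ]
w7 [0.44569565 0.09572311 0.064     ]
lugs [ 0.59655333 -0.04352179  0.098     ] [ 0.63425937 -0.04981786  0.098     ] 0.03822807849218569 -9.479659404084028
 pos [0.4461 0.0963 0.19  ] yaw 89.9 F [-0.9 -0.  -0.8] M [-0.05 -0.03  0.01] w 1.001 t 43.2
```

View pics/w10A.png

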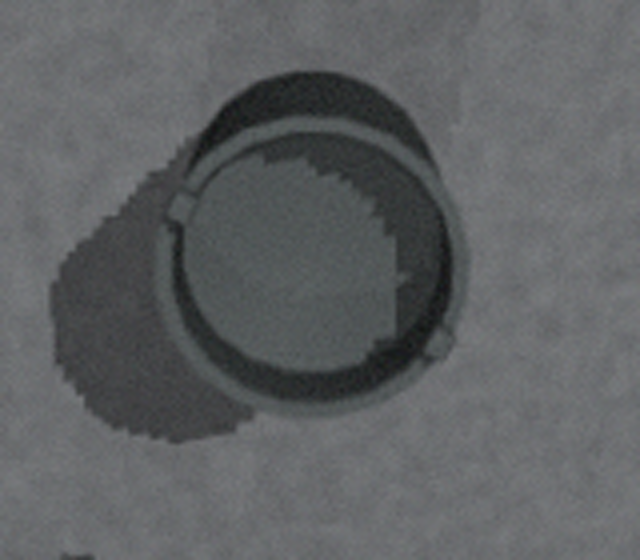

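The reservoir has been knocked. It is now at (0.4465, 0.097) with its ribs at about 62°, shown at (183,207) and (438,340) in the crop. I'll pick it up there.

Run:
```python
from h import *
pick([.4465,.097],.012,90)
p=bot.read_position(); bot.move_linear([p[0],p[1],.17],speed=.2); st("lift")
bot.move_pose([*MOUNT,.17],Q(np.radians(109)))
bot.move_linear([*MOUNT,.128],speed=.1); st("above")
print(bot.move_linear([*MOUNT,.097],speed=.03,until_force=12)); st("set")
im=bot.camera("scene"); cv2.imwrite("pics/scene11.png",im[:,:,::-1])
cv2.imwrite("pics/scene11A.png",cv2.resize(im[120:340,200:450,::-1],None,fx=2.6,fy=2.6))
```

```text
hit False
sq pos [0.4473 0.0971 0.0131] yaw 180.0 F [-1.2  0.2  5.1] M [ 0.02  0.28 -0.13] w 0.682 t 46.0
grip pos [0.4466 0.0969 0.0124] yaw 90.0 F [-0.8 -1.1  5.7] M [-0.11  0.26 -0.1 ] w 0.667 t 48.5
lift pos [0.4457 0.0968 0.169 ] yaw 90.0 F [ 0.1  0.8 -2. ] M [-0.    0.   -0.03] w 0.669 t 49.4
above pos [ 0.6151 -0.0476  0.1284] yaw 109.0 F [ 0.4  0.2 -1.3] M [-0.02 -0.03  0.02] w 0.67 t 50.9
True
set pos [ 0.6148 -0.0481  0.0984] yaw 109.0 F [-0.5 -0.2  4. ] M [-0.03  0.13 -0.05] w 0.669 t 51.8
```

View pics/scene11A.png

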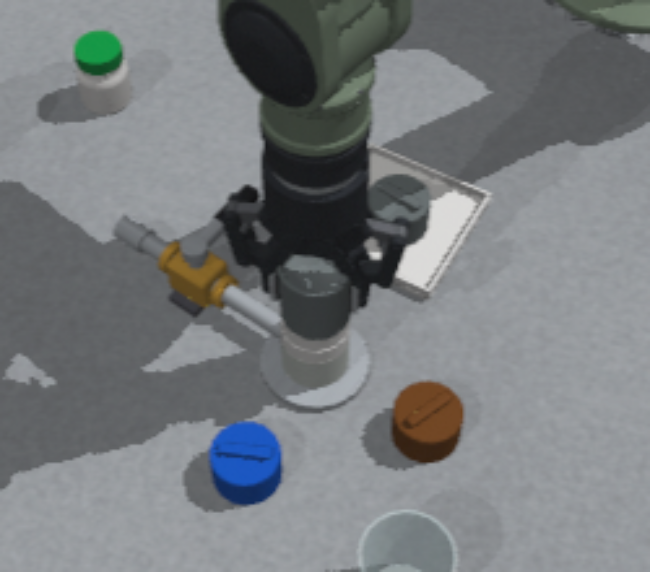

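Run:
```python
from h import *
lock(MOUNT,.0975,109,29,20); lock(MOUNT,.0975,29,5,4); st()
print("pull",bot.move_linear([*MOUNT,.1065],speed=.02,until_force=15)); st("pull")
bot.move_linear([*MOUNT,.0985],speed=.03); bot.set_gripper(1.0); st("rel")
bot.move_linear([*MOUNT,.22],speed=.2)
bot.move_pose([*MOUNT,.28],Q(np.radians(90))); shot("w12"); st()
s=cv2.imread("pics/w12.png"); u=wproj([*MOUNT,.15],*ld("w12")).astype(int); print(u)
cv2.imwrite("pics/w12A.png",cv2.resize(s[u[1]-90:u[1]+90,u[0]-120:u[0]+120],(800,600),interpolation=cv2.INTER_CUBIC))
```

```text
cmd 89 yaw 89.1 Mz -0.19 F [-0.3  0.1  5.6]
cmd 69 yaw 69.1 Mz -0.08 F [-0.  -0.1  5.7]
cmd 49 yaw 49.1 Mz -0.12 F [0.3 0.5 4.7]
cmd 29 yaw 29.1 Mz -0.09 F [-0.9 -0.3  6.5]
cmd 25 yaw 25.1 Mz 0.00 F [ 1.2 -0.3  4.9]
cmd 21 yaw 21.1 Mz -0.05 F [ 0.7 -0.2  5.4]
cmd 17 yaw 17.2 Mz -0.06 F [1.6 1.6 4.6]
cmd 13 yaw 13.3 Mz 0.66 F [1.1 0.7 5. ]
cmd 9 yaw 9.3 Mz 1.00 F [0.5 0.5 6.7]
cmd 5 yaw 5.4 Mz 1.22 F [0.6 2.3 8.1]
 pos [ 0.6163 -0.0475  0.0987] yaw 5.4 F [0.6 2.3 8.1] M [0.23 0.07 1.22] w 0.667 t 55.4
pull True
pull pos [ 0.6163 -0.0475  0.0988] yaw 5.5 F [0.5 0.6 1.9] M [-0.13 -0.21  1.23] w 0.666 t 55.6
rel pos [ 0.6146 -0.0485  0.0981] yaw 5.3 F [0.6 0.1 0. ] M [-0.01 -0.03 -0.  ] w 0.998 t 56.3
 pos [ 0.6149 -0.0482  0.2792] yaw 90.0 F [-0.8  0.7 -0. ] M [ 0.   -0.    0.03] w 1.0 t 58.4
[315 228]
```

View pics/w12A.png

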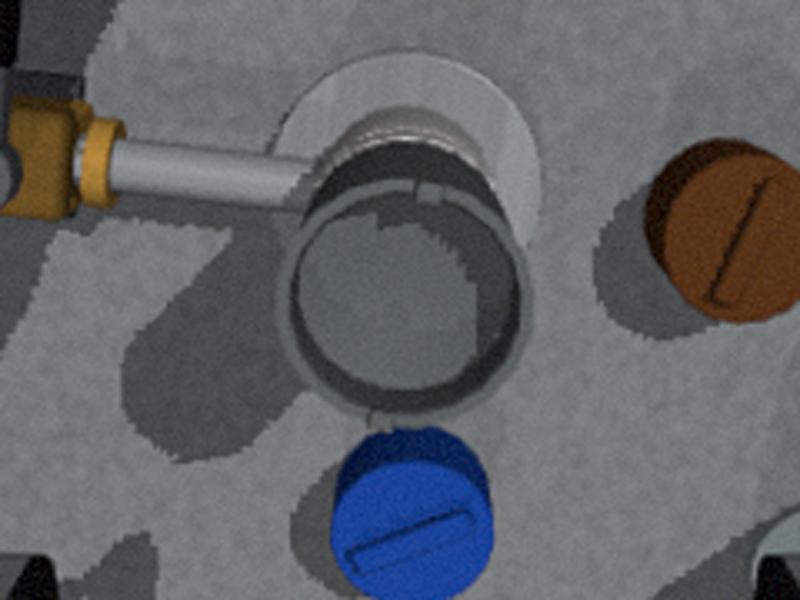

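```bash
python3 - <<'E'
from h import *
p,q=ld("w12"); f=lambda x,y,z: wbp(195+x*.3,138+y*.3,z,p,q)
ang=lambda a,b: np.degrees(np.arctan2(*(b-a)[1::-1]))
a,b=f(430,190,.15),f(383,418,.15); print("ribs",np.linalg.norm(a-b),ang(a,b),(a+b)/2)
a,b=f(115,136,.035-.0),f(310,160,.035); print("pipe edge",ang(a,b)-90)
a,b=f(112,205,.025),f(300,210,.025); print(ang(a,b)-90)
p,q=ld("w3"); f=lambda x,y,z: wbp(200+x/3.2,205+y/3.2,z,p,q)
a,b=f(540,197,.092),f(514,316,.092); print("cap bar",ang(a,b),np.linalg.norm(a-b))
print("lever",ang(f(147,188,.072),f(162,5,.07)))
E
python3 - <<'E'
import cv2
s=cv2.imread("pics/w7.png")
cv2.imwrite("pics/w7A.png",cv2.resize(s[210:350,80:300],None,fx=3.6,fy=3.6,interpolation=cv2.INTER_CUBIC))
E
```

```text
ribs 0.055576730948582495 -11.133300433358302 [ 0.61673661 -0.04725813  0.15      ]
pipe edge -7.904682746834482
-2.1407114892517
cap bar -8.45217768688259 0.043270555360474645
lever 172.63867577915514
```

View pics/w7A.png

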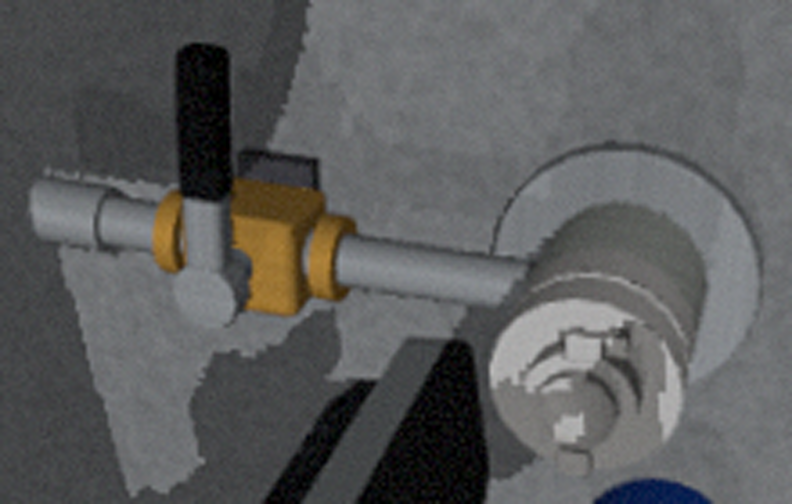

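Both ribs and lugs are in line within about 2–3°, the stops were felt, and neither part lifts when pulled. Next is opening the valve.

```bash
sed -i 's/MY=np.radians(-7.2)/MY=np.radians(-8.0)/' h.py
python3 - <<'E'
from h import *
d=np.radians; phi=d(-188)
bot.set_gripper(.5,30)
bot.move_linear([.56,-.12,.28],speed=.2)
bot.move_pose(lev(phi,z=.20),Q(phi+d(270)))
bot.move_linear(lev(phi),speed=.12,until_force=8); st("down")
bot.set_gripper(0,30); st("grip")
turn_lever(-188,-98,8); st("open?")
turn_lever(-98,-88,4,7)
p=bot.read_position()-np.append(hinge(),0); print("lever ang",np.degrees(np.arctan2(p[1],p[0])), np.hypot(p[0],p[1]));st()
E
```

```text
down pos [ 0.5383 -0.1688  0.0478] yaw 82.0 F [-0.1 -1.   0.3] M [ 0.02  0.04 -0.05] w 0.5 t 61.4
grip pos [ 0.538  -0.1691  0.0476] yaw 82.0 F [-1.2 -0.8  3.3] M [-0.3   0.23  0.18] w 0.157 t 61.8
open? pos [ 0.5901 -0.2382  0.0477] yaw 171.6 F [ 1.8 -7.7  2. ] M [-1.45 -0.34 -0.04] w 0.16 t 64.8
lever ang -94.50891472191427 0.0613616779483635
 pos [ 0.5923 -0.2381  0.0473] yaw -178.9 F [-19.5  -5.4  19. ] M [-0.98  3.75 -2.14] w 0.16 t 65.8
```

Run:
```python
from h import *
bot.set_gripper(.6); st()
p=bot.read_position(); bot.move_linear([p[0],p[1],.22],speed=.2)
bot.move_pose([.50,-.08,.32],Q(np.radians(90))); shot("w13")
im=bot.camera("scene"); cv2.imwrite("pics/scene13.png",im[:,:,::-1]); st()
s=cv2.imread("pics/w13.png"); cv2.imwrite("pics/w13A.png",cv2.resize(s[60:330,200:520],None,fx=2.2,fy=2.2,interpolation=cv2.INTER_CUBIC))
cv2.imwrite("pics/scene13A.png",cv2.resize(im[120:340,130:450,::-1],None,fx=2.4,fy=2.4))
```

```text
pos [ 0.5994 -0.2363  0.0467] yaw -178.0 F [-0.8  0.5 -0.1] M [ 0.04 -0.02  0.04] w 0.6 t 66.3
 pos [ 0.5001 -0.0802  0.3195] yaw 90.0 F [0.6 0.9 0.1] M [-0.    0.01 -0.09] w 0.597 t 69.0
```

View pics/w13A.png

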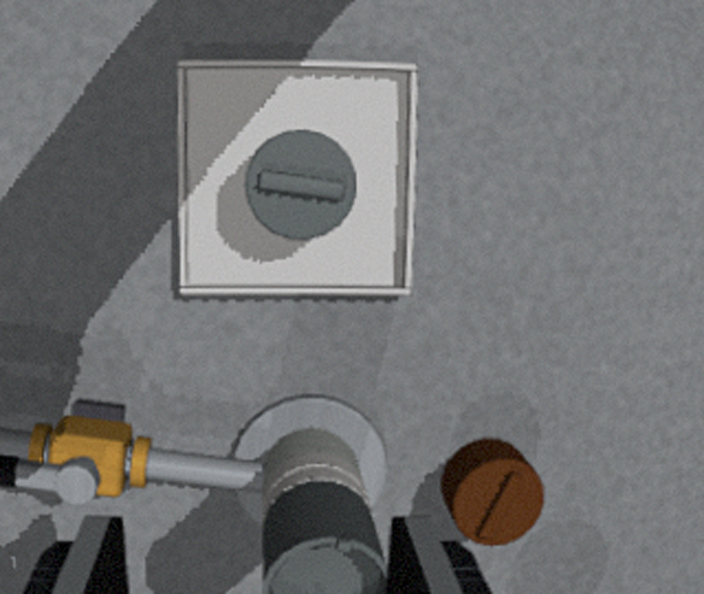

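View pics/scene13A.png

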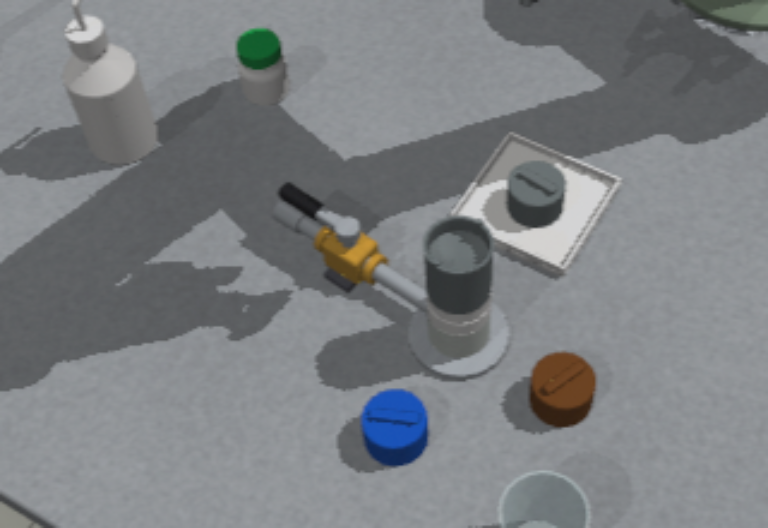

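Run:
```python
from h import *
bot.move_pose([.50,-.16,.30],Q(np.radians(90))); shot("w14"); st()
s=cv2.imread("pics/w14.png"); u=wproj([.59,-.18,.063],*ld("w14")).astype(int); print(u)
cv2.imwrite("pics/w14A.png",cv2.resize(s[u[1]-70:u[1]+70,u[0]-90:u[0]+90],None,fx=4,fy=4,interpolation=cv2.INTER_CUBIC))
```

```text
pos [ 0.4999 -0.1602  0.2997] yaw 90.0 F [0.1 0.5 0.2] M [0.03 0.04 0.03] w 0.6 t 69.4
[298 278]
```

View pics/w14A.png

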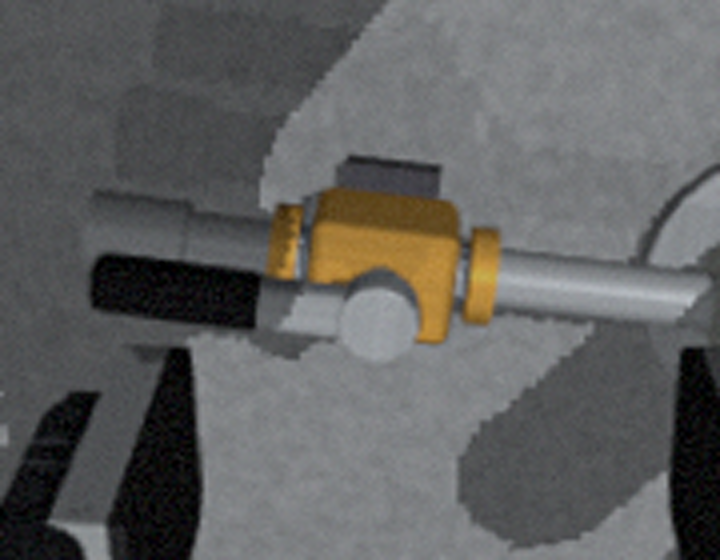

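The handle (100,280)–(380,315) now runs parallel to the pipe, so the valve is fully open. The cap sits bar up in the tray, the stack is locked, and the bystanders haven't moved. Handing in.

Run:
```python
from h import *
print(bot.close_job(), bot.read_clock())
```

```text
the job is handed in; nothing more can be done
the job is handed in; nothing more can be done
```

The job is done and handed in, about 70 s into the 210 s allowed; it reported no verdict.

- **Valve shut:** I turned the handle clockwise against its closed stop before touching anything else.
- **Dust cap:** I unlocked it with a quarter turn counterclockwise and set it bar side up in the tray. In the last picture it sits within about 2–3 mm of the middle.
- **Filter stage:** Only one was there. I set it down crosswise on the mount and turned it clockwise until the pads slipped at about 1.4 N m. It did not rise on a light upward pull.
- **Reservoir:** It had been knocked about 2.5 cm, so I found it again and set it crosswise on the stage. I turned it to its stop at about 1.2 N m, and it did not rise when pulled either. Both pull tests stopped early while little upward force was showing, so they are weak evidence.
- **Valve open:** With everything locked, I turned the handle counterclockwise to its open stop (about 20 N at the grip). The last picture shows it in line with the pipe.

**One disagreement:** the measured angles are mount about −8°, stage −9.5° and reservoir −11°. That is about 3° overall, which I took as play in the locks and measuring error, since both hard stops were felt. I left the bystanders and the blue and brown look-alikes alone; those in the last pictures had not moved.

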